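Put the drip coffee filter together on the mug

TASK

The steel drip coffee filter has been washed and lies in pieces on the worktop; build it up on the mug where the mug stands, in this order: the drip plate on the mug's rim, the brew chamber inside the plate's collar, the press inside the chamber, and last the lid over the chamber's rim. Each piece must sit fully home and level on the one below before the next goes on, and the spice jar and the mandarin that stand among the pieces must be left where they are.

Things in the scene. Friction and masses are not known exactly. Their poses are not given: they have to be found in the camera images.
- mug: Plain white mug, upright, loose, about 0.3 kg. Origin: centre of the cup's underside, z up. The cup is 84 mm across outside, 75 mm inside, open, its rim at z = 80 mm; the handle is on its own +y side, to 74 mm from the axis, between z = 10 and 74 mm. The filter is built on the rim.
- drip_plate: Drip plate: round steel flange 98 mm across (z 7 to 10 mm) with an upstanding collar, perforated floor (z = 10). Origin: centre of the underside, z up. Skirt below, z 0 to 7, 62 mm across, goes in the mug's mouth. Collar z 10 to 24, 68 mm across outside (grip it here, fingertips just above the flange), 63 inside. Seated, its origin is 73 mm above the mug's. About 0.1 kg.
- brew_chamber: Brew chamber: open steel cup with perforated floor, upright, 55 mm high. Origin: centre of the underside, z up. 50 mm across at its bevelled foot, 56 mm at z = 5 mm, widening to 61 mm at the rim; inside 52 mm across low down, 56 mm at the rim, floor at z = 4 mm. Seated, its origin is 10 mm above the plate's. About 0.13 kg.
- press: Press: flat perforated steel disc, 44 mm across, 4 mm thick, with a thin upright stem that ends in a grip 12 mm across from z = 49 to 66 mm (the top). Stands on its disc. Origin: centre of the underside, z up. Seated on the chamber's floor, its origin is 4 mm above the chamber's and its grip stands 15 mm out of the rim. About 0.05 kg.
- filter_lid: Lid: hat-shaped steel cap, 77 mm across the brim, 49 mm high, right way up. Origin: centre of the lower edge, z up. Skirt z 0 to 8 mm, inside 72 mm across; goes outside the chamber's rim, on which the shoulder (z = 8) rests. Crown z 11 to 33, 52 mm across. Black knob z 33 to 49, 16 mm across at z 39 to 47. Seated, its origin is 47 mm above the chamber's. 0.09 kg.
- spice_jar: Bystander: glass spice jar with a red cap, upright, 45 mm across, 106 mm high, loose among the pieces. Origin at the centre of its underside. To be left alone.
- mandarin: Bystander: mandarin, 46 mm across, 39 mm high, loose among the pieces. Origin at the centre of its underside. To be left alone.
Mind the look-alikes: they are no part of the job. What is shaped like the press but blue or red is not meant.

How it is judged:
By the outcome, as a careful person would: the job done as asked, in the order asked, and still so for the second after the job is handed in, with the robot touching nothing.
It also fails if it takes over 102 s, if anything falls off the work surface, if the arm or the gripper's body presses on something with over 40 N, if the wrist force passes 120 N, or if a joint passes its speed limit or range.

ROBOT

A 6-joint arm with a two-finger parallel gripper is mounted at the origin on a cart in front of the work surface, level with it; the furniture and walls round the work are solid. World frame = base frame: x ahead of the robot, y to its left, z up, the work surface at z = 0. Lengths are in m, angles in rad, forces in N, time in s.
With the tool pointing down it reaches from about 0.3 to 0.875 m from the base axis. Payload 6.4 kg.
Tool frame: the origin (TCP) lies midway between the tips of the shut fingers; the grasp point (between the pads) lies 19 mm behind it; z points along the fingers, y is the line along which they close (so a half turn about z gives the same grasp; the last joint's range is limited). The gripper opens to 85 mm and grips with 20 to 120 N. Pads are 22 mm wide; open, the fingers measure 114 mm over their backs; the gripper's body (76 mm by 85 mm) begins 54 mm behind the grasp point. The pads swing forward as they close: fully open they stand 13 mm farther back than shut.
Start: joints at [1.008, 0.181, 1.607, -0, 1.354, -0.206], TCP at [0.201, 0.539, 0.211] pointing down, gripper open.
Joint ranges: [-2.99, 2.99], [-0.89, 2.07], [0.3, 2.58], [-1.14, 4.28], [0, 2.63], [-3.12, 3.12]. Speed limits (rad/s): [2.57, 2.57, 3.01, 3.14, 3.14, 3.14].

INTERFACE

Orientations are given as a unit quaternion [x, y, z, w].
In Python, from plant import env gives the robot as it stands.
- The arm moves only by the shell command python3 -m inch 'ROWS' [FORCE]. ROWS is JSON, a list of rows, each a list of 3 entries, a list of its own where there are three numbers: the shift along the world's x, y, z in m, then the turn, a rotation vector about the world's x, y, z in rad, then the finger opening in m, from 0 to 0.0854. A call has 1 to 12 rows; each row shifts and turns the commanded pose from where the row before left it; what a row does not reach is not made up. A row lasts 1/12 s, in which the tool goes at most 41.7 mm and 7.16 degrees, less where a joint would pass 70% of its speed; a pose out of reach is approached as far as the arm can. A call with a gripper value outside its range is refused whole. The fingers move at their own pace and stop on an object; FORCE is the grip in N (left out, the last holds). Time passes only in rows, so rows that do not move let the fingers close. It gives the time, the measured TCP pose, the force, the opening and the grip force at its end, in the units of the state.
- env.observe(): the state, without advancing time (a new reading comes with each control period).
- env.snapshot(name): name is "side" or "top"; returns a dict with "frame" (400x640x3 uint8, red, green, blue), "mtx" (3x3 intrinsics, pixels), "R" (3x3) and "t" (3): a world point X has camera coordinates R X + t. Camera axes: x right, y down, z forward; pixel columns grow to the right and rows downward; lengths in m; the calibration is good to about 2 mm. A picture is of the moment at which its call begins. There is no depth.
- env.hand_in(): hands the job in; it is judged then, once.
The state is a dict: "t": time; "qpos": joint angles; "dq": joint speeds; "joint_efforts": joint torques, N m; "position": TCP position; "ee_rot": TCP orientation; "contact_force": force on the tool from outside, world axes, zero at the start; "moment": the same for the moment, N m; "finger_gap": finger opening in m; "finger_force": force on a finger pad.
Only numpy, scipy, OpenCV 4.12 (cv2) and the standard library are available. Lean on these libraries where they do the work, as an engineer would, in place of code of your own. Each camera call takes 0.05 s, during which the arm holds its last target. There are 200 camera calls.

## Working session

There is one attempt and no reset: what is moved stays moved. The work goes in short steps, Python scripts to look and compute and a shell command to move; the robot and the scene stay as the last step left them, time stands still between calls to the robot, and variables do not carry over. Pictures are saved under pics/ and viewed, at most 14 in all, crops included, and the job is handed in when it is done.

```bash
ls; mkdir -p pics; python3 - <<'E'
from plant import env
import cv2
for n in("side","top"):
    s=env.snapshot(n); cv2.imwrite(f"pics/{n}0.png",s["frame"][:,:,::-1]); print(n,s["mtx"].round(1).tolist(),s["R"].round(3).tolist(),s["t"].round(3).tolist(), (-s["R"].T@s["t"]).round(3))
o=env.observe();print(o)
E
```

```text
pics
side [[382.8, 0.0, 320.6], [0.0, 382.8, 202.0], [0.0, 0.0, 1.0]] [[-0.965, -0.262, -0.011], [-0.147, 0.577, -0.804], [0.216, -0.774, -0.595]] [0.597, 0.11, 0.782] [0.423 0.697 0.56 ]
top [[392.6, 0.0, 322.4], [0.0, 392.6, 200.3], [0.0, 0.0, 1.0]] [[-0.025, -0.999, -0.028], [-0.998, 0.026, -0.061], [0.061, 0.026, -0.998]] [0.062, 0.586, 0.959] [0.528 0.022 0.994]
{'t': 0.1, 'qpos': array([ 1.00773981e+00,  1.81521222e-01,  1.60791943e+00, -3.97355619e-05,
        1.35381889e+00, -2.06322716e-01]), 'dq': array([ 0.00105573, -0.00251442, -0.00226397,  0.00057263, -0.0005861 ,
        0.00017095]), 'joint_efforts': array([-2.08159572e-04, -4.45872045e+01, -3.52236843e+01, -3.71915603e-04,
        4.09369051e-03, -2.91267793e-05]), 'position': array([0.20050836, 0.53832255, 0.21003813]), 'ee_rot': array([ 1.77418332e-01,  9.84135174e-01, -7.79812476e-04, -2.94787561e-04]), 'contact_force': array([0.48145342, 1.02070536, 1.01220068]), 'moment': array([-0.07381012,  0.00682103,  0.05331368]), 'finger_force': 0.0, 'finger_gap': 0.08536313881547966}
```

View pics/top0.png

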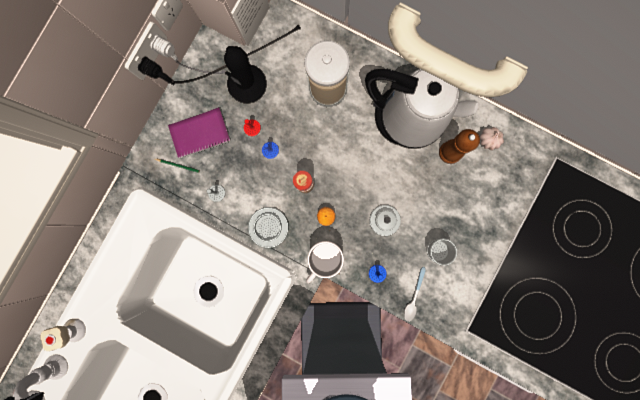

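View pics/side0.png

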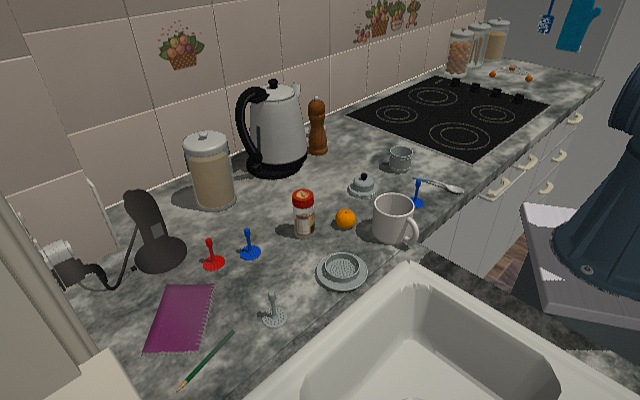

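The top view shows the mug at (326,258), plate (268,228), chamber (440,248), lid (385,220), steel press (216,190), mandarin (326,216) and jar (303,180). The blue and red ones are decoys. The side view shows the same pieces: plate (342,270), press (273,310), lid (363,185), chamber (400,157), mug (393,215).

```bash
python3 - <<'E'
import cv2,numpy as np
t=cv2.imread("pics/top0.png");s=cv2.imread("pics/side0.png")
cv2.imwrite("pics/tc.png",cv2.resize(t[170:300,200:466],None,fx=3,fy=3,interpolation=cv2.INTER_CUBIC))
cv2.imwrite("pics/sc.png",cv2.resize(s[135:335,250:450],None,fx=3,fy=3,interpolation=cv2.INTER_CUBIC))
E
```

```text
(no output)
```

View pics/tc.png

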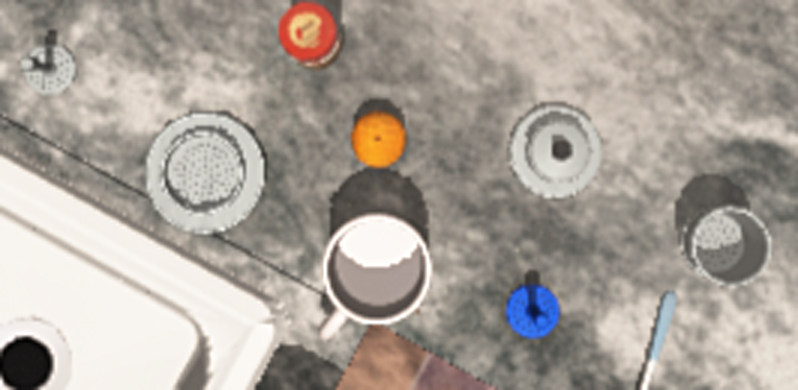

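View pics/sc.png

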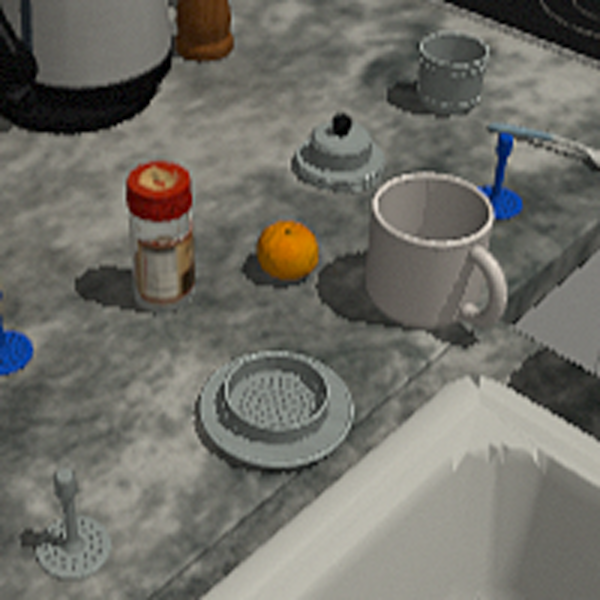

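Side crop (x3, offset (250,135)): mug rim centre (431,211), flange centre (276,408), chamber rim (453,52), knob (341,124), press grip top (65,473). Top crop (x3, offset (200,170)): mug rim (378,269), flange (206,172), chamber rim (730,246), knob (562,148), press disc (50,70). I'll triangulate these.

```bash
cat >h.py <<'E'
from plant import env
import numpy as np,cv2
def cam(s): return s["mtx"],s["R"],s["t"]
def ray(c,u,v):
    K,R,t=c; d=R.T@np.linalg.inv(K)@np.array([u,v,1.]); return -R.T@t,d/np.linalg.norm(d)
def plane(c,u,v,z):
    o,d=ray(c,u,v); return (o+d*(z-o[2])/d[2])
def tri(a,b):
    A=np.zeros((3,3));y=np.zeros(3)
    for o,d in(a,b):
        P=np.eye(3)-np.outer(d,d);A+=P;y+=P@o
    X=np.linalg.solve(A,y);return X,max(np.linalg.norm((np.eye(3)-np.outer(d,d))@(X-o)) for o,d in(a,b))
def proj(c,X):
    K,R,t=c;p=K@(R@np.asarray(X)+t);return p[:2]/p[2]
E
python3 - <<'E'
from h import *
T=cam(env.snapshot("top"));S=cam(env.snapshot("side"))
import pickle;pickle.dump((T,S),open("cams.pkl","wb"))
ct=lambda u,v:(200+(u+.5)/3-.5,170+(v+.5)/3-.5)
cs=lambda u,v:(250+(u+.5)/3-.5,135+(v+.5)/3-.5)
for n,a,b,z in [("mugrim",(378,269),(431.5,211),.08),("flange",(206,172),(276,408),.01),("collar",(205,170),(275,393),.024),("chrim",(730,246),(453.5,52),.055),("knob",(562,148),(341,124),.047),("gripm",(30,65),(65,475),.066),("disc",(50,70),(73,546),.004),("jar",(308,34),(160,176),.106),("mand",(379,138),(288,250),.02)]:
    X,e=tri(ray(T,*ct(*a)),ray(S,*cs(*b)));print(n,X.round(4),round(e,4),"top@z",plane(T,*ct(*a),z).round(4),"side@z",plane(S,*cs(*b),z).round(4), np.hypot(*X[:2]).round(3))
# sizes
for n,l,r,z in[("mug",(324,269),(432,269),.08),("flange",(147,172),(266,172),.01),("lid",(510,150),(601,150),.004),("ch",(688,246),(771,246),.055)]:
    print(n,np.linalg.norm(plane(T,*ct(*l),z)-plane(T,*ct(*r),z)))
print("lid brim",plane(T,*ct(555.5,150),.006),"handle",plane(T,*ct(333,325),.06))
E
```

```text
mugrim [0.4475 0.0413 0.0772] 0.0009 top@z [0.4469 0.0412 0.08  ] side@z [0.4482 0.0454 0.08  ] 0.449
flange [0.525  0.1852 0.007 ] 0.0005 top@z [0.5245 0.1846 0.01  ] side@z [0.525 0.188 0.01 ] 0.557
collar [0.5265 0.1839 0.0193] 0.0003 top@z [0.5262 0.1831 0.024 ] side@z [0.5258 0.1885 0.024 ] 0.558
chrim [ 0.4569 -0.2361  0.052 ] 0.0007 top@z [ 0.4565 -0.2354  0.055 ] side@z [ 0.4574 -0.2303  0.055 ] 0.514
knob [ 0.5367 -0.1083  0.0421] 0.0001 top@z [ 0.5367 -0.1077  0.047 ] side@z [ 0.5356 -0.1007  0.047 ] 0.548
gripm [0.6148 0.3158 0.0641] 0.0016 top@z [0.6132 0.3148 0.066 ] side@z [0.6157 0.3175 0.066 ] 0.691
disc [0.6153 0.3176 0.0038] 0.0011 top@z [0.6142 0.3172 0.004 ] side@z [0.6163 0.3179 0.004 ] 0.692
jar [0.6287 0.0895 0.1082] 0.0016 top@z [0.6273 0.0893 0.106 ] side@z [0.6313 0.0866 0.106 ] 0.635
mand [0.5492 0.039  0.02  ] 0.0002 top@z [0.549  0.0389 0.02  ] side@z [0.5494 0.0391 0.02  ] 0.551
mug 0.08321692667064799
flange 0.10001013021759625
lid 0.07578171637608738
ch 0.06471455507311095
lid brim [ 0.53560215 -0.10779802  0.006     ] handle [0.4022297  0.07807875 0.06      ]
```

```bash
python3 -m inch '[[[0.025,-0.027,0],[0,0,0],0.085],[[0.025,-0.027,0],[0,0,0],0.085],[[0.025,-0.027,0],[0,0,0],0.085],[[0.025,-0.027,0],[0,0,0],0.085],[[0.025,-0.027,0],[0,0,0],0.085],[[0.025,-0.027,0],[0,0,0],0.085],[[0.025,-0.027,0],[0,0,0],0.085],[[0.025,-0.027,0],[0,0,0],0.085],[[0.025,-0.027,0],[0,0,0],0.085],[[0.025,-0.027,0],[0,0,0],0.085],[[0.025,-0.027,0],[0,0,0],0.085],[[0.025,-0.027,0],[0,0,0],0.085]]' 40
```

```text
t: 1.2
position: [0.5017, 0.2132, 0.2108]
ee_rot: [0.178, 0.984, 0.0, -0.0]
contact_force: [0.1, 0.4, -0.5]
finger_gap: 0.085
finger_force: 0.0
```

```bash
python3 -m inch '[[[0.012,-0.015,-0.03],[0,0,0],0.085],[[0.0125,-0.0143,-0.03],[0,0,0],0.085],[[0,0,-0.03],[0,0,0],0.085],[[0,0,-0.03],[0,0,0],0.085],[[0,0,-0.02],[0,0,0],0.085],[[0,0,-0.01],[0,0,0],0.085],[[0,0,0],[0,0,0],0.085],[[0,0,0],[0,0,0],0.085]]'
python3 - <<'E'
from h import *
im=env.snapshot("side")["frame"][:,:,::-1]
cv2.imwrite("pics/s1.png",cv2.resize(im[170:310,240:440],None,fx=3,fy=3,interpolation=cv2.INTER_CUBIC))
E
```

```text
t: 1.87
position: [0.5255, 0.1856, 0.0612]
ee_rot: [0.177, 0.984, -0.0, -0.0]
contact_force: [0.0, -0.4, -0.6]
finger_gap: 0.085
finger_force: 0.0
```

View pics/s1.png

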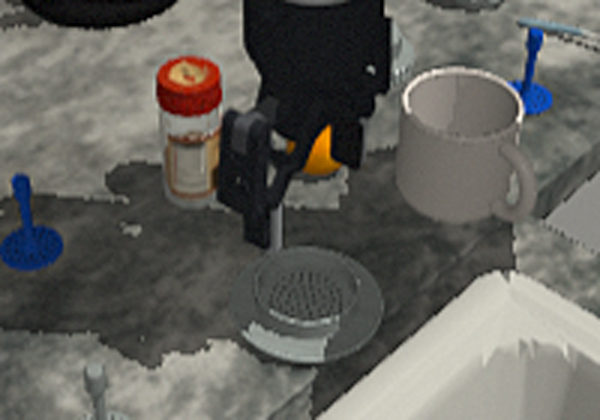

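Both fingers straddle the plate line (tips at about (262,240) and (350,150) in the crop), with the plate centred at (306,305) beneath, so I'll descend.

```bash
python3 -m inch '[[[0,0,-0.02],[0,0,0],0.085],[[0,0,-0.015],[0,0,0],0.085],[[0,0,-0.01],[0,0,0],0.085],[[0,0,-0.006],[0,0,0],0.085],[[0,0,-0.004],[0,0,0],0.085],[[0,0,0],[0,0,0],0.06],[[0,0,0],[0,0,0],0.06],[[0,0,0],[0,0,0],0.06],[[0,0,0],[0,0,0],0.06],[[0,0,0],[0,0,0],0.06],[[0,0,0],[0,0,0],0.06]]' 40
```

```text
t: 2.83
position: [0.5256, 0.1856, 0.0063]
ee_rot: [0.177, 0.984, 0.0, 0.0]
contact_force: [-0.3, -0.2, -0.4]
finger_gap: 0.0599
finger_force: 0.0
```

```bash
python3 - <<'E'
from h import *
a=env.snapshot("side")["frame"][:,:,::-1][190:310,260:430]
b=env.snapshot("top")["frame"][:,:,::-1][170:290,200:370]
cv2.imwrite("pics/s2.png",cv2.resize(np.vstack([np.hstack([a,b])]),None,fx=2.3,fy=2.3,interpolation=cv2.INTER_CUBIC))
E
```

```text
(no output)
```

View pics/s2.png

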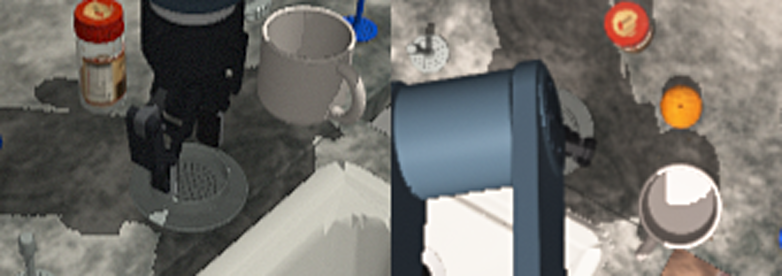

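```bash
python3 - <<'E'
from h import *
import pickle;T,S=pickle.load(open("cams.pkl","rb"))
for X in[(0.536,.2138,.014),(0.5395,.2232,.014),(0.515,.1574,.014),(.5255,.1856,.024),(.5255,.1856,.01),(0.5495,.1856,.024)]:
    p=proj(S,X);q=proj(T,X); print(X,((p-[260,190])*2.3).round(),((q-[200,170])*2.3+[391,0]).round())
for u,v in[(200,178)]:
  print(plane(S,260+u/2.3,190+v/2.3,.024))
f=env.observe();print(f["finger_gap"],f["position"])
a=env.snapshot("side")["frame"][:,:,::-1][225:300,300:400]
cv2.imwrite("pics/s3.png",cv2.resize(a,None,fx=8,fy=8,interpolation=cv2.INTER_CUBIC))
E
```

```text
(0.536, 0.2138, 0.014) [168. 202.] [521. 121.]
(0.5395, 0.2232, 0.014) [161. 210.] [512. 118.]
(0.515, 0.1574, 0.014) [207. 159.] [573. 139.]
(0.5255, 0.1856, 0.024) [188. 172.] [545. 130.]
(0.5255, 0.1856, 0.01) [188. 183.] [547. 130.]
(0.5495, 0.1856, 0.024) [160. 166.] [545. 108.]
[0.51444748 0.19017295 0.024     ]
0.06005647728387879 [0.52542196 0.18551777 0.00604615]
```

View pics/s3.png

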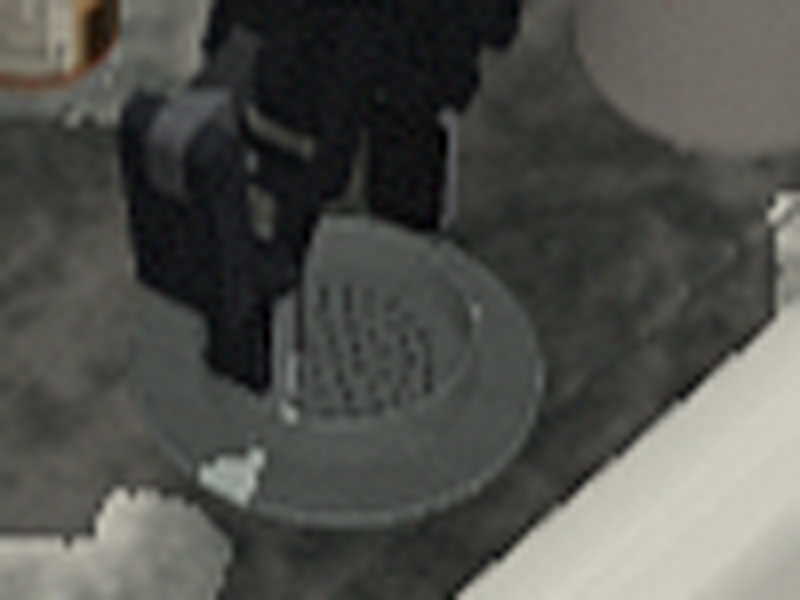

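```bash
python3 -m inch '[[[0,0,0.006],[0,0,0],0.085],[[0,0,0],[0,0,0],0.085],[[0,0,0],[0,0,0],0.085],[[0,0,0],[0,0,0],0.085],[[0,0,0],[0,0,0],0.085],[[0,0,-0.006],[0,0,0],0.085],[[0,0,-0.002],[0,0,0],0.085],[[0,0,-0.002],[0,0,0],0.085],[[0,0,-0.002],[0,0,0],0.085],[[0,0,0],[0,0,0],0.085],[[0,0,0],[0,0,0],0.085]]' 40
python3 -m inch '[[[0,0,0],[0,0,0],0.066],[[0,0,0],[0,0,0],0.066],[[0,0,0],[0,0,0],0.066],[[0,0,0],[0,0,0],0.066],[[0,0,0],[0,0,0],0.066]]'
```

```text
t: 3.9
position: [0.5252, 0.1855, -0.0004]
ee_rot: [0.177, 0.984, -0.0, -0.0]
contact_force: [-0.3, -0.1, 0.1]
finger_gap: 0.0849
finger_force: 0.0
t: 4.32
position: [0.5254, 0.1855, -0.0]
ee_rot: [0.177, 0.984, 0.0, 0.0]
contact_force: [0.2, -1.0, -0.4]
finger_gap: 0.0662
finger_force: 0.0
```

```bash
python3 -m inch '[[[0,0,0],[0,0,0],0.085],[[0,0,0],[0,0,0],0.085],[[0,0,0],[0,0,0],0.085],[[0,0,0],[0,0,0],0.085],[[0,0,-0.002],[0,0,0],0.085],[[0,0,-0.002],[0,0,0],0.085],[[0,0,-0.001],[0,0,0],0.085],[[0,0,0],[0,0,0],0.085]]' 40
python3 -m inch '[[[0,0,0],[0,0,0],0.066],[[0,0,0],[0,0,0],0.066],[[0,0,0],[0,0,0],0.066],[[0,0,0],[0,0,0],0.066],[[0,0,0],[0,0,0],0.066]]'
python3 - <<'E'
from h import *
a=env.snapshot("side")["frame"][:,:,::-1][225:300,300:400]
cv2.imwrite("pics/s4.png",cv2.resize(a,None,fx=8,fy=8,interpolation=cv2.INTER_CUBIC))
E
```

```text
t: 4.98
position: [0.525, 0.1854, -0.0055]
ee_rot: [0.177, 0.984, -0.0, -0.0]
contact_force: [-0.6, 0.2, -0.2]
finger_gap: 0.0851
finger_force: 0.0
t: 5.4
position: [0.5254, 0.1855, -0.0046]
ee_rot: [0.177, 0.984, -0.0, 0.0]
contact_force: [-2.3, -0.9, 5.8]
finger_gap: 0.0665
finger_force: 15.7
```

View pics/s4.png

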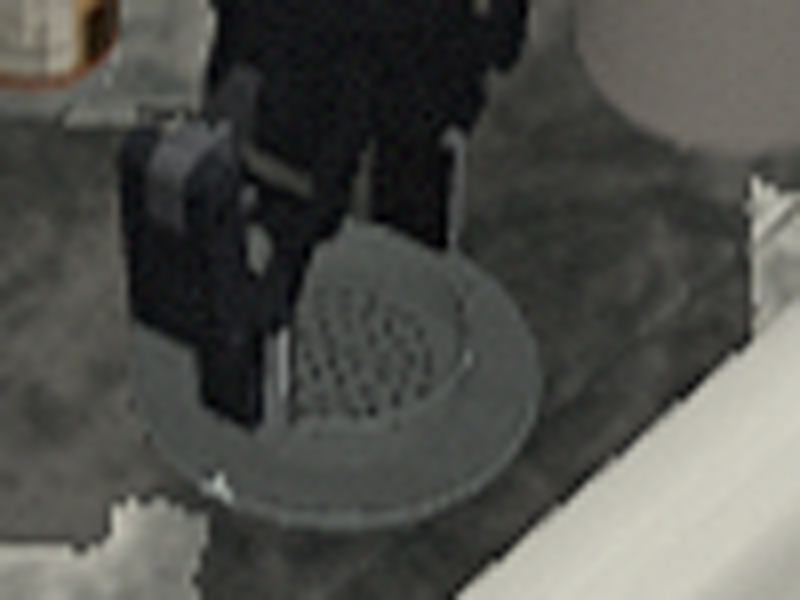

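```bash
python3 - <<'E'
from h import *
import pickle;T,S=pickle.load(open("cams.pkl","rb"))
c=np.array([.5254,.1855]);y=np.array([.349,.937]);x=np.array([-.937,.349])
for z in(.006,.01,.014,.02,.024,.03):
    q=lambda a,b:((proj(S,[*(c+y*a+x*b),z])-[300,225])*8).round()
    print(z,q(.033,.011),q(.033,-.011),q(.0475,-.011),"back in",q(-.033,.011))
print(env.observe()["contact_force"],env.observe()["moment"],env.observe()["finger_force"])
E
```

```text
0.006 [296. 474.] [219. 433.] [184. 471.] back in [443. 308.]
0.01 [296. 462.] [219. 422.] [184. 460.] back in [443. 296.]
0.014 [297. 451.] [219. 410.] [184. 448.] back in [444. 285.]
0.02 [297. 433.] [219. 393.] [184. 431.] back in [445. 267.]
0.024 [297. 421.] [219. 381.] [184. 419.] back in [446. 256.]
0.03 [298. 404.] [219. 363.] [184. 401.] back in [447. 238.]
[-2.0475404  -0.76780598  5.94493695] [-0.13592345  0.40488879  0.06603335] 15.711981724016368
```

```bash
python3 -m inch '[[[0,0,0.002],[0,0,0],0.085],[[0,0,0],[0,0,0],0.085],[[0,0,0],[0,0,0],0.085],[[0,0,0],[0,0,0],0.085],[[0,0,-0.004],[0,0,0],0.085],[[0,0,-0.003],[0,0,0],0.085],[[0,0,-0.002],[0,0,0],0.085],[[0,0,-0.002],[0,0,0],0.085],[[0,0,0],[0,0,0],0.085],[[0,0,0],[0,0,0],0.085]]' 40
python3 -m inch '[[[0,0,0],[0,0,0],0.06],[[0,0,0],[0,0,0],0.06],[[0,0,0],[0,0,0],0.06],[[0,0,0],[0,0,0],0.06],[[0,0,0],[0,0,0],0.06]]'
```

```text
t: 6.28
position: [0.5251, 0.1855, -0.0144]
ee_rot: [0.177, 0.984, -0.0, -0.0]
contact_force: [-0.8, -0.6, 0.2]
finger_gap: 0.0849
finger_force: 0.0
t: 6.7
position: [0.5255, 0.1855, -0.0132]
ee_rot: [0.177, 0.984, -0.0, 0.0]
contact_force: [-2.9, -1.0, 6.9]
finger_gap: 0.0667
finger_force: 42.9
```

```bash
python3 -m inch '[[[0,0,0.005],[0,0,0],0.06],[[0,0,0.01],[0,0,0],0.06],[[0,0,0.02],[0,0,0],0.06],[[0,0,0.025],[0,0,0],0.06],[[0,0,0.025],[0,0,0],0.06],[[0,0,0.02],[0,0,0],0.06],[[0,0,0.01],[0,0,0],0.06],[[0,0,0],[0,0,0],0.06],[[0,0,0],[0,0,0],0.06]]' 60
python3 -m inch '[[[-0.005,-0.01,0],[0,0,0],0.06],[[-0.01,-0.02,0],[0,0,0],0.06],[[-0.015,-0.026,0],[0,0,0],0.06],[[-0.016,-0.03,0],[0,0,0],0.06],[[-0.015,-0.026,0],[0,0,0],0.06],[[-0.01,-0.02,0],[0,0,0],0.06],[[-0.007,-0.012,0],[0,0,0],0.06],[[0,0,0],[0,0,0],0.06],[[0,0,0],[0,0,0],0.06]]'
python3 - <<'E'
from h import *
a=env.snapshot("side")["frame"][:,:,::-1][130:250,320:480]
cv2.imwrite("pics/s5.png",cv2.resize(a,None,fx=4,fy=4,interpolation=cv2.INTER_CUBIC))
E
```

```text
t: 7.45
position: [0.5254, 0.1855, 0.101]
ee_rot: [0.177, 0.984, 0.0, 0.0]
contact_force: [0.1, 0.4, -0.6]
finger_gap: 0.0655
finger_force: 66.6
t: 8.2
position: [0.446, 0.0409, 0.0997]
ee_rot: [0.179, 0.984, 0.0, -0.001]
contact_force: [-0.4, -0.6, 0.4]
finger_gap: 0.0658
finger_force: 66.6
```

View pics/s5.png

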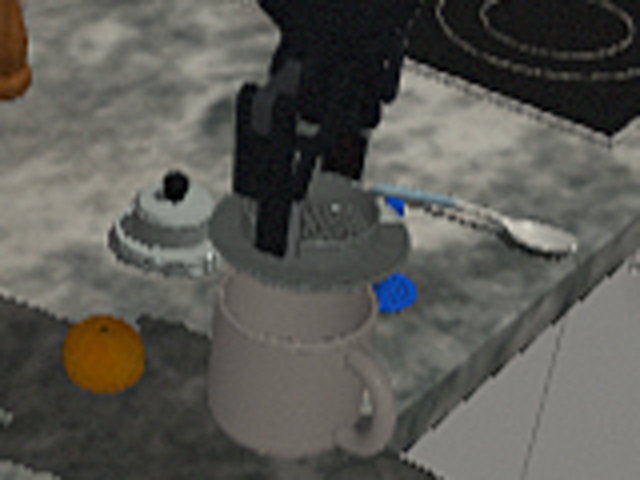

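Plate held level over the mug: flange centre (310,238), mug rim centre about (299,305) in the crop, and the perspective shift explains the offset. Lowering now.

```bash
python3 -m inch '[[[0.001,0,-0.01],[0,0,0],0.06],[[0,0,-0.01],[0,0,0],0.06],[[0,0,-0.008],[0,0,0],0.06],[[0,0,-0.005],[0,0,0],0.06],[[0,0,-0.003],[0,0,0],0.06],[[0,0,-0.002],[0,0,0],0.06],[[0,0,0],[0,0,0],0.06],[[0,0,0],[0,0,0],0.06]]'
python3 -m inch '[[[0,0,-0.0015],[0,0,0],0.06],[[0,0,0],[0,0,0],0.06],[[0,0,0],[0,0,0],0.06]]'
```

```text
t: 8.92
position: [0.4485, 0.0415, 0.063]
ee_rot: [0.177, 0.984, 0.0, 0.0]
contact_force: [-0.1, -0.2, 0.1]
finger_gap: 0.0655
finger_force: 66.6
t: 9.17
position: [0.4485, 0.0414, 0.0616]
ee_rot: [0.178, 0.984, 0.0, 0.0]
contact_force: [0.8, 0.5, -1.8]
finger_gap: 0.0657
finger_force: 66.6
```

```bash
python3 -m inch '[[[0,0,-0.001],[0,0,0],0.06],[[0,0,0],[0,0,0],0.06]]'
python3 -m inch '[[[0,0,-0.001],[0,0,0],0.06],[[0,0,0],[0,0,0],0.06]]'
```

```text
t: 9.33
position: [0.4484, 0.0415, 0.0604]
ee_rot: [0.177, 0.984, -0.0, 0.0]
contact_force: [0.2, 0.6, -0.1]
finger_gap: 0.0659
finger_force: 66.6
t: 9.5
position: [0.4485, 0.0415, 0.0601]
ee_rot: [0.177, 0.984, -0.0, 0.0]
contact_force: [-3.5, 0.6, 7.2]
finger_gap: 0.0656
finger_force: 67.4
```

```bash
python3 -m inch '[[[0,0,-0.001],[0,0,0],0.06],[[0,0,0],[0,0,0],0.06]]'
python3 -m inch '[[[0,0,-0.001],[0,0,0],0.06],[[0,0,0],[0,0,0],0.06]]'
```

```text
t: 9.67
position: [0.4489, 0.0414, 0.0601]
ee_rot: [0.177, 0.984, -0.0, 0.0]
contact_force: [-7.2, -0.9, 16.8]
finger_gap: 0.0654
finger_force: 68.4
t: 9.83
position: [0.4493, 0.0413, 0.0601]
ee_rot: [0.177, 0.984, -0.0, 0.001]
contact_force: [-10.5, 0.5, 28.6]
finger_gap: 0.0654
finger_force: 69.4
```

```bash
python3 -m inch '[[[0,0,0.0025],[0,0,0],0.06],[[0,0,0],[0,0,0],0.06],[[0,0,0],[0,0,0],0.085],[[0,0,0],[0,0,0],0.085],[[0,0,0],[0,0,0],0.085],[[0,0,0],[0,0,0],0.085],[[0,0,0.01],[0,0,0],0.085],[[0,0,0.02],[0,0,0],0.085],[[0,0,0.03],[0,0,0],0.085],[[0,0,0.03],[0,0,0],0.085],[[0,0,0],[0,0,0],0.085]]'
```

```text
t: 10.75
position: [0.4523, 0.0409, 0.1563]
ee_rot: [0.177, 0.984, 0.0, 0.005]
contact_force: [1.5, -0.0, 0.4]
finger_gap: 0.085
finger_force: 0.0
```

```bash
python3 -m inch '[[[0.002,-0.02,0],[0,0,0],0.085],[[0.002,-0.03,0],[0,0,0],0.085],[[0.002,-0.035,0],[0,0,0],0.085],[[0,-0.035,0],[0,0,0],0.085],[[0,-0.035,0],[0,0,0],0.085],[[0,-0.035,0],[0,0,0],0.085],[[0,-0.035,0],[0,0,0],0.085],[[0,-0.03,0],[0,0,0],0.085],[[0,-0.02,0],[0,0,0],0.085],[[0,0,0],[0,0,0],0.085],[[0,0,0],[0,0,0],0.085]]'
python3 - <<'E'
from h import *
import pickle
a=env.snapshot("side")["frame"][:,:,::-1];b=env.snapshot("top")["frame"][:,:,::-1]
cv2.imwrite("pics/side6.png",a);cv2.imwrite("pics/top6.png",b)
f=lambda i:cv2.resize(i,None,fx=4,fy=4,interpolation=cv2.INTER_CUBIC)
cv2.imwrite("pics/s6.png",np.hstack([f(a[165:255,345:440]),f(b[200:290,280:375])]))
E
```

```text
t: 11.67
position: [0.454, -0.2343, 0.1499]
ee_rot: [0.179, 0.984, 0.0, -0.0]
contact_force: [-0.0, 1.2, 1.2]
finger_gap: 0.0849
finger_force: 0.0
```

View pics/s6.png

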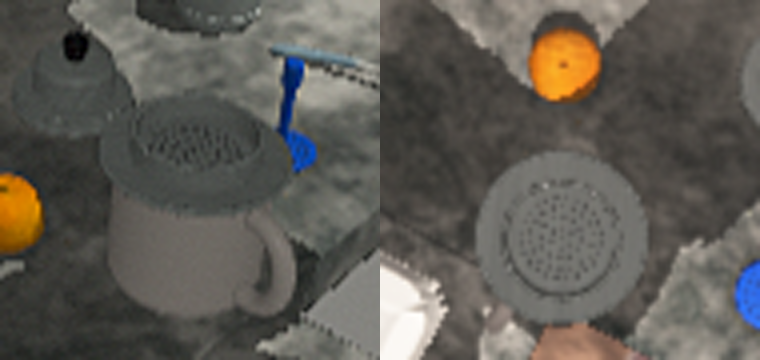

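Plate sits level on the mug: top-view flange centre at about (181,237) in the right crop, so around (325,259) full frame. Now the chamber.

```bash
python3 -m inch '[[[0.002,-0.001,-0.03],[0,0,0],0.085],[[0,0,-0.035],[0,0,0],0.085],[[0,0,-0.03],[0,0,0],0.085],[[0,0,-0.025],[0,0,0],0.085],[[0,0,-0.015],[0,0,0],0.085],[[0,0,-0.01],[0,0,0],0.085],[[0,0,-0.005],[0,0,0],0.085],[[0,0,0],[0,0,0],0.085]]'
python3 -m inch '[[[0,0,0],[0,0,0],0.05],[[0,0,0],[0,0,0],0.05],[[0,0,0],[0,0,0],0.05],[[0,0,0],[0,0,0],0.05],[[0,0,0],[0,0,0],0.05],[[0,0,0],[0,0,0],0.05]]' 50
python3 - <<'E'
import pickle
from h import *
T,S=pickle.load(open("cams.pkl","rb"))
print(plane(T,325.0,259.0,.082))
E
```

```text
t: 12.43
position: [0.4562, -0.2334, -0.0006]
ee_rot: [0.177, 0.984, 0.0, -0.001]
contact_force: [-0.4, -0.3, 0.6]
finger_gap: 0.0847
finger_force: 0.0
t: 12.93
position: [0.4574, -0.2352, 0.0019]
ee_rot: [0.177, 0.984, -0.001, 0.001]
contact_force: [-1.9, 1.2, 7.7]
finger_gap: 0.0595
finger_force: 52.5
[0.44786333 0.04266542 0.082     ]
```

```bash
python3 -m inch '[[[0,0,0.005],[0,0,0],0.05],[[0,0,0.015],[0,0,0],0.05],[[0,0,0.025],[0,0,0],0.05],[[0,0,0.03],[0,0,0],0.05],[[0,0,0.03],[0,0,0],0.05],[[0,0,0.02],[0,0,0],0.05],[[0,0,0.01],[0,0,0],0.05],[[0,0,0],[0,0,0],0.05]]'
python3 -m inch '[[[0,0.01,0],[0,0,0],0.05],[[-0.001,0.02,0],[0,0,0],0.05],[[-0.001,0.03,0],[0,0,0],0.05],[[-0.001,0.035,0],[0,0,0],0.05],[[-0.001,0.035,0],[0,0,0],0.05],[[-0.001,0.035,0],[0,0,0],0.05],[[-0.001,0.035,0],[0,0,0],0.05],[[-0.001,0.035,0],[0,0,0],0.05],[[-0.001,0.02,0],[0,0,0],0.05],[[0,0.015,0],[0,0,0],0.05],[[0,0.007,0],[0,0,0],0.05],[[0,0,0],[0,0,0],0.05]]'
python3 -m inch '[[[0,0,0],[0,0,0],0.05],[[0,0,0],[0,0,0],0.05]]'
```

```text
t: 13.6
position: [0.4579, -0.2358, 0.138]
ee_rot: [0.177, 0.984, -0.001, 0.003]
contact_force: [-0.2, -0.0, -1.0]
finger_gap: 0.0592
finger_force: 54.3
t: 14.6
position: [0.4467, 0.0442, 0.1332]
ee_rot: [0.176, 0.984, 0.0, -0.002]
contact_force: [0.1, 0.1, -1.7]
finger_gap: 0.0596
finger_force: 54.4
t: 14.77
position: [0.448, 0.0419, 0.1342]
ee_rot: [0.178, 0.984, -0.0, -0.001]
contact_force: [1.0, -0.2, -2.0]
finger_gap: 0.0599
finger_force: 54.4
```

```bash
python3 -m inch '[[[0,0,-0.01],[0,0,0],0.05],[[0,0,-0.01],[0,0,0],0.05],[[0,0,-0.006],[0,0,0],0.05],[[0,0,-0.004],[0,0,0],0.05],[[0,0,-0.003],[0,0,0],0.05],[[0,0,0],[0,0,0],0.05],[[0,0,0],[0,0,0],0.05]]'
python3 -m inch '[[[0,0,-0.004],[0,0,0],0.05],[[0,0,-0.004],[0,0,0],0.05],[[0,0,0],[0,0,0],0.05]]'
python3 -m inch '[[[0,0,-0.003],[0,0,0],0.05],[[0,0,0],[0,0,0],0.05]]'
```

```text
t: 15.35
position: [0.4483, 0.0424, 0.1018]
ee_rot: [0.177, 0.984, -0.0, -0.0]
contact_force: [0.5, 0.2, -1.5]
finger_gap: 0.0593
finger_force: 54.4
t: 15.6
position: [0.4479, 0.0426, 0.0932]
ee_rot: [0.177, 0.984, -0.0, -0.0]
contact_force: [-0.4, -0.5, -2.2]
finger_gap: 0.0593
finger_force: 54.4
t: 15.77
position: [0.448, 0.0426, 0.0904]
ee_rot: [0.177, 0.984, -0.0, -0.0]
contact_force: [-0.2, -0.1, -1.4]
finger_gap: 0.0593
finger_force: 54.4
```

It's inside the collar with no resistance, so I'll keep lowering in small steps.

```bash
python3 -m inch '[[[0,0,-0.003],[0,0,0],0.05],[[0,0,0],[0,0,0],0.05]]'
python3 -m inch '[[[0,0,-0.0015],[0,0,0],0.05],[[0,0,0],[0,0,0],0.05]]'
python3 -m inch '[[[0,0,-0.001],[0,0,0],0.05],[[0,0,0],[0,0,0],0.05]]'
python3 -m inch '[[[0,0,-0.001],[0,0,0],0.05],[[0,0,0],[0,0,0],0.05]]'
```

```text
t: 15.93
position: [0.4481, 0.0425, 0.0875]
ee_rot: [0.177, 0.984, 0.0, -0.0]
contact_force: [-0.3, -0.8, -1.1]
finger_gap: 0.0595
finger_force: 54.4
t: 16.1
position: [0.4482, 0.0425, 0.0862]
ee_rot: [0.177, 0.984, -0.0, -0.0]
contact_force: [-0.5, -0.2, -1.7]
finger_gap: 0.0592
finger_force: 54.4
t: 16.27
position: [0.4483, 0.0425, 0.0853]
ee_rot: [0.177, 0.984, -0.0, -0.0]
contact_force: [0.5, -0.2, -2.0]
finger_gap: 0.0596
finger_force: 54.4
t: 16.43
position: [0.4487, 0.0424, 0.085]
ee_rot: [0.177, 0.984, -0.0, 0.0]
contact_force: [-2.5, -0.1, 4.9]
finger_gap: 0.0595
finger_force: 54.7
```

```bash
python3 -m inch '[[[0,0,-0.001],[0,0,0],0.05],[[0,0,0],[0,0,0],0.05]]'
python3 -m inch '[[[0,0,0.0015],[0,0,0],0.05],[[0,0,0],[0,0,0],0.085],[[0,0,0],[0,0,0],0.085],[[0,0,0],[0,0,0],0.085],[[0,0,0],[0,0,0],0.085],[[0,0,0],[0,0,0],0.085],[[0,0,0.02],[0,0,0],0.085],[[0,0,0.03],[0,0,0],0.085],[[0,0,0.03],[0,0,0],0.085],[[0,0,0.01],[0,0,0],0.085]]'
```

```text
t: 16.6
position: [0.4494, 0.0422, 0.085]
ee_rot: [0.177, 0.984, -0.0, 0.001]
contact_force: [-5.2, -0.2, 12.9]
finger_gap: 0.0596
finger_force: 55.3
t: 17.43
position: [0.4506, 0.0422, 0.179]
ee_rot: [0.177, 0.984, 0.0, 0.003]
contact_force: [1.2, -1.3, 0.1]
finger_gap: 0.0855
finger_force: 0.0
```

```bash
python3 -m inch '[[[0.009,0.015,0],[0,0,0],0.085],[[0.018,0.03,0],[0,0,0],0.085],[[0.02,0.033,0],[0,0,0],0.085],[[0.02,0.033,0],[0,0,0],0.085],[[0.02,0.033,0],[0,0,0],0.085],[[0.02,0.033,0],[0,0,0],0.085],[[0.02,0.033,0],[0,0,0],0.085],[[0.02,0.033,0],[0,0,0],0.085],[[0.013,0.02,0],[0,0,0],0.085],[[0.006,0.011,0],[0,0,0],0.085],[[0,0,0],[0,0,0],0.085],[[0,0,0],[0,0,0],0.085]]'
python3 - <<'E'
from h import *
a=env.snapshot("side")["frame"][:,:,::-1];b=env.snapshot("top")["frame"][:,:,::-1]
cv2.imwrite("pics/side7.png",a);cv2.imwrite("pics/top7.png",b)
f=lambda i:cv2.resize(i,None,fx=4,fy=4,interpolation=cv2.INTER_CUBIC)
cv2.imwrite("pics/s7.png",np.hstack([f(a[145:255,345:440]),f(b[190:300,280:375])]))
E
```

```text
t: 18.43
position: [0.6137, 0.3167, 0.1735]
ee_rot: [0.177, 0.984, -0.001, -0.001]
contact_force: [-0.1, -0.1, -0.5]
finger_gap: 0.0855
finger_force: 0.0
```

View pics/s7.png

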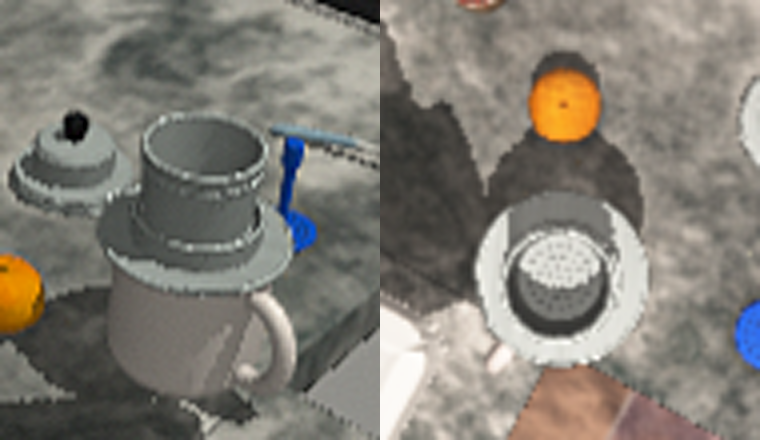

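Chamber stands level in the collar (side crop rim centre at about (207,147), plate rings concentric in the top crop). Next the press.

```bash
python3 -m inch '[[[0.001,0,-0.02],[0,0,0],0.05],[[0,0,-0.03],[0,0,0],0.05],[[0,0,-0.03],[0,0,0],0.05],[[0,0,-0.025],[0,0,0],0.05],[[0,0,-0.018],[0,0,0],0.05],[[0,0,-0.011],[0,0,0],0.05],[[0,0,-0.006],[0,0,0],0.05],[[0,0,0],[0,0,0],0.05]]'
python3 -m inch '[[[0,0,0],[0,0,0],0.004],[[0,0,0],[0,0,0],0.004],[[0,0,0],[0,0,0],0.004],[[0,0,0],[0,0,0],0.004],[[0,0,0],[0,0,0],0.004],[[0,0,0],[0,0,0],0.004],[[0,0,0],[0,0,0],0.004]]' 30
```

```text
t: 19.2
position: [0.6147, 0.3156, 0.034]
ee_rot: [0.178, 0.984, -0.0, -0.001]
contact_force: [-0.4, 0.7, 0.8]
finger_gap: 0.0495
finger_force: 0.0
t: 19.78
position: [0.6165, 0.3166, 0.0366]
ee_rot: [0.177, 0.984, 0.0, 0.001]
contact_force: [-0.8, -1.4, 6.5]
finger_gap: 0.0099
finger_force: 29.5
```

```bash
python3 -m inch '[[[0,0,0.005],[0,0,0],0.004],[[0,0,0.015],[0,0,0],0.004],[[0,0,0.025],[0,0,0],0.004],[[0,0,0.03],[0,0,0],0.004],[[0,0,0.03],[0,0,0],0.004],[[0,0,0.03],[0,0,0],0.004],[[0,0,0.02],[0,0,0],0.004],[[0,0,0.01],[0,0,0],0.004],[[0,0,0],[0,0,0],0.004]]'
python3 -m inch '[[[-0.009,-0.015,0],[0,0,0],0.004],[[-0.018,-0.03,0],[0,0,0],0.004],[[-0.02,-0.033,0],[0,0,0],0.004],[[-0.02,-0.033,0],[0,0,0],0.004],[[-0.02,-0.033,0],[0,0,0],0.004],[[-0.02,-0.033,0],[0,0,0],0.004],[[-0.02,-0.033,0],[0,0,0],0.004],[[-0.02,-0.033,0],[0,0,0],0.004],[[-0.012,-0.02,0],[0,0,0],0.004],[[-0.006,-0.01,0],[0,0,0],0.004],[[0,0,0],[0,0,0],0.004],[[0,0,0],[0,0,0],0.004]]'
python3 - <<'E'
from h import *
print(env.observe()["position"])
a=env.snapshot("side")["frame"][:,:,::-1]
f=lambda i:cv2.resize(i,None,fx=5,fy=5,interpolation=cv2.INTER_CUBIC)
cv2.imwrite("pics/s8.png",f(a[100:210,330:450]))
E
```

```text
t: 20.53
position: [0.6169, 0.3172, 0.2042]
ee_rot: [0.177, 0.984, 0.001, 0.003]
contact_force: [0.5, 0.2, -0.7]
finger_gap: 0.0098
finger_force: 29.3
t: 21.53
position: [0.4502, 0.0436, 0.1993]
ee_rot: [0.178, 0.984, 0.0, -0.0]
contact_force: [0.8, 0.1, -0.5]
finger_gap: 0.0092
finger_force: 29.4
[0.45023022 0.04364475 0.19931281]
```

View pics/s8.png

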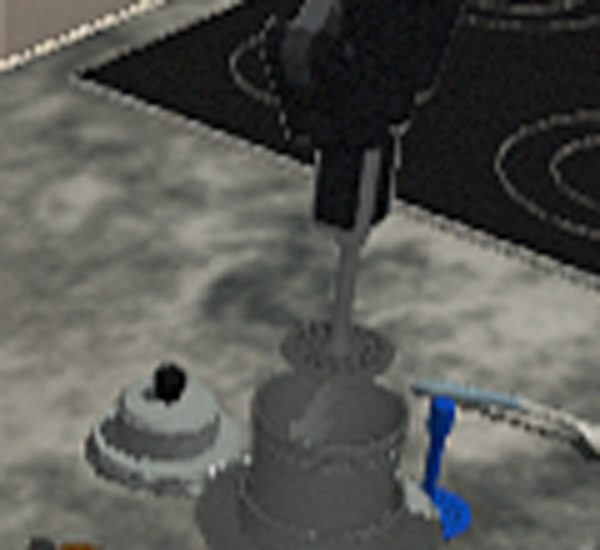

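```bash
python3 - <<'E'
from h import *
import pickle;T,S=pickle.load(open("cams.pkl","rb"))
for X in[(.4502,.0436,.1645),(.4502,.0436,.212),(.4485,.0425,.138),(.4485,.0425,.1645)]: print(X,((proj(S,X)-[330,100])*5).round())
X=plane(S,330+338/5,100+348/5,.1645);Y=plane(S,396,182.4,.138);print(X,Y,X-Y)
E
```

```text
(0.4502, 0.0436, 0.1645) [335. 349.]
(0.4502, 0.0436, 0.212) [349. 241.]
(0.4485, 0.0425, 0.138) [332. 405.]
(0.4485, 0.0425, 0.1645) [340. 348.]
[0.44914046 0.04277107 0.1645    ] [0.44886313 0.04811684 0.138     ] [ 0.00027732 -0.00534577  0.0265    ]
```

Stem upright in the gripper; disc centre (338,348) agrees with the chamber axis to about 1 mm in x. Lowering the press.

```bash
python3 -m inch '[[[0,-0.001,-0.008],[0,0,0],0.004],[[0,0,-0.008],[0,0,0],0.004],[[0,0,-0.006],[0,0,0],0.004],[[0,0,-0.004],[0,0,0],0.004],[[0,0,-0.004],[0,0,0],0.004],[[0,0,0],[0,0,0],0.004]]'
python3 -m inch '[[[0,0,-0.006],[0,0,0],0.004],[[0,0,-0.006],[0,0,0],0.004],[[0,0,-0.006],[0,0,0],0.004],[[0,0,-0.006],[0,0,0],0.004],[[0,0,0],[0,0,0],0.004]]'
python3 -m inch '[[[0,0,-0.006],[0,0,0],0.004],[[0,0,-0.006],[0,0,0],0.004],[[0,0,-0.003],[0,0,0],0.004],[[0,0,0],[0,0,0],0.004],[[0,0,0],[0,0,0],0.004]]'
```

```text
t: 22.08
position: [0.4497, 0.0429, 0.1686]
ee_rot: [0.177, 0.984, 0.0, -0.001]
contact_force: [0.1, -1.3, -0.5]
finger_gap: 0.0096
finger_force: 29.4
t: 22.5
position: [0.4493, 0.0426, 0.1443]
ee_rot: [0.178, 0.984, -0.0, -0.001]
contact_force: [0.3, -0.3, -0.5]
finger_gap: 0.0099
finger_force: 29.4
t: 22.92
position: [0.4502, 0.0425, 0.1307]
ee_rot: [0.177, 0.984, -0.0, -0.0]
contact_force: [0.8, 0.6, 0.2]
finger_gap: 0.0099
finger_force: 29.4
```

```bash
python3 -m inch '[[[0,0,-0.003],[0,0,0],0.004],[[0,0,0],[0,0,0],0.004]]'
python3 -m inch '[[[0,0,-0.002],[0,0,0],0.004],[[0,0,0],[0,0,0],0.004]]'
python3 -m inch '[[[0,0,-0.001],[0,0,0],0.004],[[0,0,0],[0,0,0],0.004]]'
python3 -m inch '[[[0,0,-0.001],[0,0,0],0.004],[[0,0,0],[0,0,0],0.004]]'
python3 -m inch '[[[0,0,-0.001],[0,0,0],0.004],[[0,0,0],[0,0,0],0.004]]'
```

```text
t: 23.08
position: [0.4503, 0.0425, 0.1277]
ee_rot: [0.177, 0.984, -0.0, -0.0]
contact_force: [0.4, -0.1, -1.1]
finger_gap: 0.0098
finger_force: 29.4
t: 23.25
position: [0.4502, 0.0425, 0.1257]
ee_rot: [0.177, 0.984, -0.0, -0.0]
contact_force: [0.1, 0.5, -0.5]
finger_gap: 0.0097
finger_force: 29.4
t: 23.42
position: [0.4503, 0.0425, 0.1248]
ee_rot: [0.177, 0.984, 0.0, -0.0]
contact_force: [0.2, -0.4, -0.4]
finger_gap: 0.0099
finger_force: 29.4
t: 23.58
position: [0.4503, 0.0425, 0.1238]
ee_rot: [0.177, 0.984, 0.0, -0.0]
contact_force: [-0.0, -0.4, -0.6]
finger_gap: 0.0098
finger_force: 29.4
t: 23.75
position: [0.4509, 0.0423, 0.1237]
ee_rot: [0.177, 0.984, -0.0, 0.001]
contact_force: [-1.7, 0.1, 4.5]
finger_gap: 0.0098
finger_force: 29.9
```

```bash
python3 -m inch '[[[0,0,0.001],[0,0,0],0.022],[[0,0,0],[0,0,0],0.022],[[0,0,0],[0,0,0],0.022],[[0,0,0],[0,0,0],0.022],[[0,0,0.01],[0,0,0],0.022],[[0,0,0.02],[0,0,0],0.022],[[0,0,0.03],[0,0,0],0.022],[[0,0,0.02],[0,0,0],0.05],[[0,0,0],[0,0,0],0.05]]'
python3 -m inch '[[[0.009,-0.015,0],[0,0,0],0.05],[[0.015,-0.025,0],[0,0,0],0.05],[[0.018,-0.031,0],[0,0,0],0.05],[[0.018,-0.031,0],[0,0,0],0.05],[[0.015,-0.025,0],[0,0,0],0.05],[[0.008,-0.016,0],[0,0,0],0.05],[[0.004,-0.007,0],[0,0,0],0.05],[[0,0,0],[0,0,0],0.05],[[0,0,0],[0,0,0],0.05]]'
python3 - <<'E'
from h import *
print(env.observe()["position"])
a=env.snapshot("side")["frame"][:,:,::-1];b=env.snapshot("top")["frame"][:,:,::-1]
f=lambda i:cv2.resize(i,None,fx=4,fy=4,interpolation=cv2.INTER_CUBIC)
cv2.imwrite("pics/s9.png",np.hstack([f(a[135:245,335:435]),f(b[190:300,280:375])]))
E
```

```text
t: 24.5
position: [0.4533, 0.0421, 0.2092]
ee_rot: [0.177, 0.984, 0.0, 0.004]
contact_force: [0.1, -0.0, 0.9]
finger_gap: 0.0451
finger_force: 0.0
t: 25.25
position: [0.5368, -0.1069, 0.2035]
ee_rot: [0.178, 0.984, 0.0, -0.001]
contact_force: [-0.2, 0.4, 0.5]
finger_gap: 0.0502
finger_force: 0.0
[ 0.53675946 -0.10687031  0.20347864]
```

View pics/s9.png

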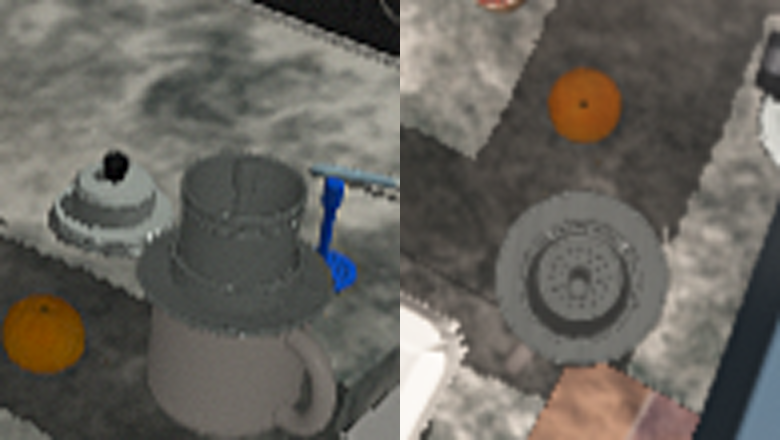

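Press sits centred in the chamber (top crop grip (580,280), disc about (580,270)), and nothing else moved. Now the lid.

```bash
python3 -m inch '[[[0,-0.001,-0.025],[0,0,0],0.05],[[0,0,-0.035],[0,0,0],0.05],[[0,0,-0.035],[0,0,0],0.05],[[0,0,-0.035],[0,0,0],0.05],[[0,0,-0.025],[0,0,0],0.05],[[0,0,-0.015],[0,0,0],0.05],[[0,0,-0.01],[0,0,0],0.05],[[0,0,-0.0045],[0,0,0],0.05],[[0,0,0],[0,0,0],0.05]]'
python3 -m inch '[[[0,0,0],[0,0,0],0.006],[[0,0,0],[0,0,0],0.006],[[0,0,0],[0,0,0],0.006],[[0,0,0],[0,0,0],0.006],[[0,0,0],[0,0,0],0.006],[[0,0,0],[0,0,0],0.006],[[0,0,0],[0,0,0],0.006]]' 40
```

```text
t: 26.1
position: [0.537, -0.1077, 0.0191]
ee_rot: [0.177, 0.984, 0.0, -0.0]
contact_force: [-0.5, -0.3, -0.8]
finger_gap: 0.05
finger_force: 0.0
t: 26.68
position: [0.5385, -0.1089, 0.021]
ee_rot: [0.177, 0.984, -0.0, 0.001]
contact_force: [-1.3, 0.5, 6.5]
finger_gap: 0.0133
finger_force: 39.0
```

```bash
python3 -m inch '[[[0,0,0.005],[0,0,0],0.006],[[0,0,0.015],[0,0,0],0.006],[[0,0,0.025],[0,0,0],0.006],[[0,0,0.03],[0,0,0],0.006],[[0,0,0.035],[0,0,0],0.006],[[0,0,0.035],[0,0,0],0.006],[[0,0,0.025],[0,0,0],0.006],[[0,0,0.015],[0,0,0],0.006],[[0,0,0.005],[0,0,0],0.006],[[0,0,0],[0,0,0],0.006],[[0,0,0],[0,0,0],0.006]]'
python3 -m inch '[[[-0.006,0.01,0],[0,0,0],0.006],[[-0.012,0.02,0],[0,0,0],0.006],[[-0.015,0.026,0],[0,0,0],0.006],[[-0.018,0.03,0],[0,0,0],0.006],[[-0.015,0.026,0],[0,0,0],0.006],[[-0.011,0.02,0],[0,0,0],0.006],[[-0.007,0.012,0],[0,0,0],0.006],[[-0.003,0.007,0],[0,0,0],0.006],[[0,0,0],[0,0,0],0.006],[[0,0,0],[0,0,0],0.006],[[0,0,0],[0,0,0],0.006]]'
```

```text
t: 27.6
position: [0.5367, -0.1083, 0.2084]
ee_rot: [0.177, 0.984, 0.0, -0.001]
contact_force: [-0.7, 0.1, -1.5]
finger_gap: 0.0133
finger_force: 39.1
t: 28.52
position: [0.4509, 0.0417, 0.2093]
ee_rot: [0.178, 0.984, -0.0, 0.0]
contact_force: [0.6, 0.3, -1.0]
finger_gap: 0.013
finger_force: 39.1
```

```bash
python3 -m inch '[[[-0.001,0.001,-0.01],[0,0,0],0.006],[[0,0,-0.012],[0,0,0],0.006],[[0,0,-0.01],[0,0,0],0.006],[[0,0,-0.007],[0,0,0],0.006],[[0,0,-0.006],[0,0,0],0.006],[[0,0,0],[0,0,0],0.006],[[0,0,0],[0,0,0],0.006]]'
python3 -m inch '[[[0,0,-0.003],[0,0,0],0.006],[[0,0,-0.003],[0,0,0],0.006],[[0,0,0],[0,0,0],0.006]]'
python3 -m inch '[[[0,0,-0.003],[0,0,0],0.006],[[0,0,-0.002],[0,0,0],0.006],[[0,0,0],[0,0,0],0.006]]'
```

```text
t: 29.1
position: [0.4492, 0.0434, 0.1641]
ee_rot: [0.178, 0.984, -0.0, -0.0]
contact_force: [0.4, 1.3, -1.5]
finger_gap: 0.0131
finger_force: 39.1
t: 29.35
position: [0.4492, 0.0435, 0.1581]
ee_rot: [0.177, 0.984, -0.0, -0.0]
contact_force: [-0.2, -0.9, -1.0]
finger_gap: 0.0131
finger_force: 39.1
t: 29.6
position: [0.449, 0.0436, 0.153]
ee_rot: [0.177, 0.984, -0.0, -0.0]
contact_force: [-0.9, -0.7, -1.8]
finger_gap: 0.0132
finger_force: 39.1
```

```bash
python3 -m inch '[[[0,0,-0.001],[0,0,0],0.006],[[0,0,0],[0,0,0],0.006]]'
python3 -m inch '[[[0,0,-0.001],[0,0,0],0.006],[[0,0,0],[0,0,0],0.006]]'
python3 -m inch '[[[0,0,-0.001],[0,0,0],0.006],[[0,0,0],[0,0,0],0.006]]'
```

```text
t: 29.77
position: [0.4493, 0.0435, 0.1523]
ee_rot: [0.177, 0.984, 0.0, -0.0]
contact_force: [-0.1, -0.2, -0.9]
finger_gap: 0.0129
finger_force: 39.1
t: 29.93
position: [0.4493, 0.0435, 0.1513]
ee_rot: [0.177, 0.984, -0.0, -0.0]
contact_force: [-0.1, -0.0, -1.4]
finger_gap: 0.013
finger_force: 39.1
t: 30.1
position: [0.4498, 0.0434, 0.1511]
ee_rot: [0.177, 0.984, 0.0, 0.0]
contact_force: [-1.4, 0.7, 4.1]
finger_gap: 0.0132
finger_force: 39.6
```

Seated at 0.151 as predicted. Release, retreat, check.

```bash
python3 -m inch '[[[0,0,0.001],[0,0,0],0.04],[[0,0,0],[0,0,0],0.04],[[0,0,0],[0,0,0],0.04],[[0,0,0],[0,0,0],0.04],[[0,0,0.01],[0,0,0],0.04],[[0,0,0.02],[0,0,0],0.04],[[0,0,0.03],[0,0,0],0.04],[[0,0,0.03],[0,0,0],0.04],[[0,0,0],[0,0,0],0.04]]'
python3 -m inch '[[[0,-0.02,0],[0,0,0],0.04],[[0,-0.035,0],[0,0,0],0.04],[[0,-0.035,0],[0,0,0],0.04],[[0,-0.035,0],[0,0,0],0.04],[[0,-0.035,0],[0,0,0],0.04],[[0,-0.035,0],[0,0,0],0.04],[[0,-0.03,0],[0,0,0],0.04],[[0,-0.015,0],[0,0,0],0.04],[[0,0,0],[0,0,0],0.04],[[0,0,0],[0,0,0],0.04],[[0,0,0],[0,0,0],0.04]]'
python3 - <<'E'
from h import *
a=env.snapshot("side")["frame"][:,:,::-1];b=env.snapshot("top")["frame"][:,:,::-1]
f=lambda i:cv2.resize(i,None,fx=3.5,fy=3.5,interpolation=cv2.INTER_CUBIC)
cv2.imwrite("pics/s10.png",np.hstack([f(a[120:250,325:435]),f(b[165:295,275:375])]))
E
```

```text
t: 30.85
position: [0.4527, 0.043, 0.2483]
ee_rot: [0.177, 0.984, 0.0, 0.005]
contact_force: [1.4, 0.2, 0.7]
finger_gap: 0.0399
finger_force: 0.0
t: 31.77
position: [0.4493, -0.1957, 0.2414]
ee_rot: [0.177, 0.984, 0.0, -0.0]
contact_force: [0.0, -0.8, -0.0]
finger_gap: 0.0394
finger_force: 0.0
```

View pics/s10.png

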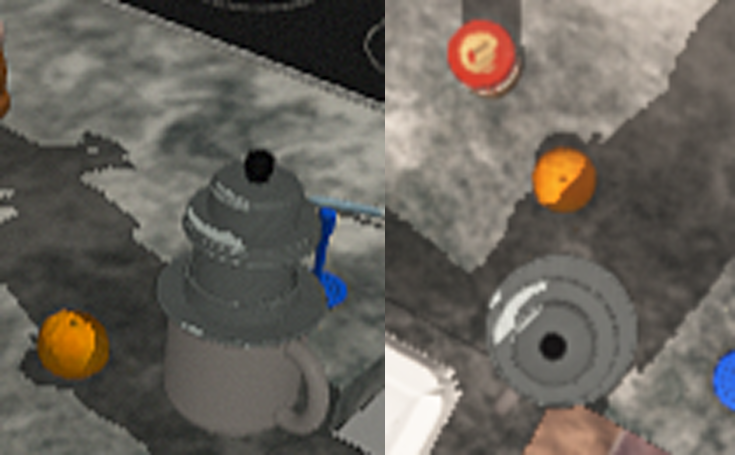

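The stack is complete and looks level: knob at (259,165) in the side crop, and the rings look concentric in the top crop. The mandarin and jar are still at full-frame (326,216) and (303,181), as at the start.

```bash
python3 -c "
from plant import env
print(env.hand_in())"
```

```text
the job is handed in; nothing more can be done
None
```

I built the drip filter on the mug in the order asked (plate, chamber, press, lid), each piece seating at its predicted height and looking level, with the jar and mandarin where they were, and handed it in at about 32 s; no verdict was shown.

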